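# Unbolt the plate incubator and hold its lid at 45 degrees

## Robot

A 6-joint arm with a two-finger parallel gripper is mounted at the origin on a cart in front of the work surface, level with it; the furniture and walls round the work are solid. World frame = base frame: x ahead of the robot, y to its left, z up, the work surface at z = 0. Lengths are in mm, angles in rad, forces in N, time in s.
With the tool pointing down it reaches from about 275 to 750 mm from the base axis. Payload 10.2 kg.
Tool frame: the origin (TCP) lies between the finger pads, 19 mm behind the fingertips; this is the grasp point; z points along the fingers, y is the line along which they close (so a half turn about z gives the same grasp; the last joint's range is limited). The gripper opens to 85 mm and grips with 20 to 120 N. Pads are 22 mm wide; open, the fingers measure 114 mm over their backs; the gripper's body (76 mm by 85 mm) begins 54 mm behind the grasp point. The pads swing forward as they close: fully open they stand 13 mm farther back than shut.
Start: joints at [0.979, 0.313, 1.498, -0, 1.331, -0.223], TCP at [189.274, 489.701, 249.994] pointing down, gripper open.
Joint ranges: [-2.94, 2.94], [-0.97, 2.17], [0.19, 2.56], [-1.23, 4.37], [0.02, 3.11], [-2.88, 2.88]. Speed limits (rad/s): [2.39, 2.39, 3.01, 3.14, 3.14, 3.14].

## Interface

Orientations are given as a unit quaternion [w, x, y, z].
In Python, from rig import sense, capture, finish_job, regions_of, mark_of gives the robot as it stands.
- The arm moves only by the tool jog_arm, never from a script. Its argument "series" is text: rows parted by semicolons, each of 7 numbers parted by spaces: the shift along the tool's x, y, z in units of 0.4 m (1.0 is 0.4 m), then the turn, a rotation vector about the tool's x, y, z in units of pi/2 rad (1.0 is pi/2 rad), then the opening, from -1 (shut) to 1 (fully open). A call has 1 to 20 rows; each row is the pose to reach, as a shift and turn from the pose commanded when the call began, along the tool's axes at that moment; what a row does not reach only later rows make up. A row lasts 1/8 s, in which the tool goes at most 62.5 mm and 10.7 degrees, less where a joint would pass 70% of its speed; a pose out of reach is approached as far as the arm can. A call with a number of a shift or a turn outside -1 to 1 is refused whole. A call with a gripper value outside its range is refused whole. The fingers move at their own pace and stop on an object; "grip_force" is the grip in N (left out, the last holds). Time passes only in rows, so rows that repeat a pose let the fingers close. It gives the time, the measured TCP pose, the force, the opening and the grip force at its end, in the units of the state.
- sense(): the state, without advancing time (a new reading comes with each control period).
- capture(name): name is "scene" or "top"; returns a dict with "img" (480x640x3 uint8, red, green, blue), "intrinsics" (3x3 intrinsics, pixels), "R" (3x3) and "t" (3): a world point X has camera coordinates R X + t. Camera axes: x right, y down, z forward; pixel columns grow to the right and rows downward; lengths in mm; the calibration is good to about 2 mm. A picture is of the moment at which its call begins. There is no depth.
- finish_job(): hands the job in; it is judged then, once.
Trained networks look in a picture, given as the dict that the camera call returned (one of the last four; its "shot" number tells which), for a name from the list of things; names that differ only in an ending like _2 or _b are one class to them, and where a whole thing is asked for, a point or a joint stands for the part that bears it (a point fixed in the world has none). Each returns a list of dicts, best first, with "confidence" (0 to 1); they miss things now and then, are a little off and sometimes report something else, mostly with a low value. They report only what shows in the picture. A call takes as long as a camera call. They do not tell look-alikes from the thing itself.
- regions_of(label, picture): "region" (480x640 bool, what is visible of it) and "point" ([row, column] in pixels, amid what is visible of it).
- mark_of(label, picture): "point" ([row, column] in pixels: a listed point, or the origin of a listed thing).
The state is a dict: "time_s": time; "joints": joint angles; "dq": joint speeds; "tau": joint torques, N m; "eef_pos": TCP position; "ee_rot": TCP orientation; "force": force on the tool from outside, world axes, zero at the start; "wrist_torque": the same for the moment, N m; "grip_width": opening from 0.0 (shut) to 1.0 (fully open); "grip_force": force on a finger pad.
Only numpy, scipy, OpenCV 4.12 (cv2) and the standard library are available. Lean on these libraries where they do the work, as an engineer would, in place of code of your own. Each camera call takes 0.05 s, during which the arm holds its last target. There are 200 camera calls.

## Task

I want to look at the plate in the small white incubator. Please draw the sliding bolt on its front fully back, then lift the lid by its bar handle and keep holding it open at 45 degrees (give or take 5), staying still; the lid falls shut when let go, so finish while you are holding it. Leave the plate in the incubator and the bottle, beaker and trough round it where they are.

Things in the scene. Friction and masses are not known exactly. Their poses are not given: they have to be found in the camera images.
- incubator: White box 180 mm deep (x) by 260 wide (y), rim 85 high, fixed. Origin: centre of underside; x front to back, y to its left, z up; front (x = -90 mm) faces the robot, yaw up to 0.3 rad. Two bolt guides stick out 32 mm in front, y = 28 to 40 and 72 to 88 mm, tops at z = 114. On top a grey lid with clear window, 184 x 260 x 12 mm, 0.26 to 0.46 kg, top at z = 98 when shut.
- lid_handle (a point): Middle of the lid's straight steel bar handle: round, 12 mm thick, 110 mm long, parallel to the incubator's y, on two end arms in front of the lid (36 mm free gap between bar and lid or front face). Lid shut: at (-132, -40, 92) mm in the incubator's frame; it turns with the lid. The smooth bar can turn between finger pads.
- lid_hinge (a point): Point on the lid's hinge line, 226 mm straight behind lid_handle, at (94, -40, 92) mm in the incubator's frame; does not move. The hinge line runs along the incubator's y; the handle moves on a circle of radius 226 mm about it, up and back.
- lid (a joint): Opening angle of the lid in rad: 0 shut, grows as the front edge rises, stop at 1.25; 45 degrees is 0.785. Nearly frictionless: it falls shut from every angle; 1 to 2 N upward at the handle carries it. Locked while the bolt is in.
- bolt (a joint): How far the bolt (steel rod, 10 mm thick, lying over a tab of the lid) is drawn, in m: 0 to 0.006 at the start, 0.040 fully drawn (stop), frees the lid at 0.032. It slides along the incubator's +y (left seen from the robot), needs about 1.5 N and stays where it is left.
- bolt_knob (a point): On the axis of the bolt's upright grey knob, a cylinder 15 mm thick at the left end of the bolt, reaching from 22 mm below this point to 16 mm above. Bolt at 0: at (-106, 125, 145) mm in the incubator's frame; it moves with the bolt. Nothing stands beside the knob at this height.
- plate: White 96-well microplate, 86 x 128 x 14 mm, loose on the warm plate inside the incubator, under the lid. Origin at the centre of its underside.
- amber_bottle: Loose amber bottle, 41 mm across, 94 mm high, beside the incubator. Origin under its centre, z up.
- beaker: Loose glass beaker with used tips, 65 mm across, 82 mm high, on the other side of the incubator. Origin under its centre, z up.
- trough: Loose white reagent trough, 124 x 44 x 27 mm (x, y, z), on the bench to the left of the incubator. Origin under its centre, z up.
Mind the look-alikes: they are no part of the job. What is shaped like the beaker but blue or yellow is not meant.

How it is judged:
By the outcome, as a careful person would: the job done as asked, in the order asked, and still so for the second after the job is handed in, while the arm keeps its last pose, push and grip.
It also fails if it takes over 48 s, if anything falls off the work surface, if the arm or the gripper's body presses on something with over 40 N, if the wrist force passes 120 N, or if a joint passes its speed limit or range.

## Working session

There is one attempt and no reset: what is moved stays moved. The work goes in short steps, Python scripts to look and compute and a tool call to move; the robot and the scene stay as the last step left them, time stands still between calls to the robot, and variables do not carry over. Pictures are saved under pics/ and viewed, at most 10 in all, crops included, and the job is handed in when it is done.

Besides the shell and the picture viewer there is one more tool, called by a JSON object that holds its "method" and its "body". jog_arm: Moves the arm, as the interface text tells. Shifts and turns lie within -1 to 1; 1 stands for 0.4 m of shift or pi/2 rad of turn. Its arguments: {"type":"object","properties":{"series":{"type":"string"},"grip_force":{"type":"number"}},"required":["series"]}

```bash
mkdir -p pics; ls; python3 - <<'E'
from rig import *
import cv2,numpy as np
s=sense();print({k:np.round(v,3).tolist() for k,v in s.items()})
for n in("scene","top"):
    c=capture(n);cv2.imwrite(f"pics/{n}0.png",c["img"][...,::-1])
    print(n,c["intrinsics"].tolist(),np.round(c["R"],4).tolist(),np.round(c["t"],1).tolist())
    for l in("incubator","lid_handle","lid_hinge","bolt_knob","plate","amber_bottle","beaker","trough"):
        print(l,[(np.round(m["point"],1).tolist(),round(m["confidence"],2)) for m in mark_of(l,c)][:3])
E
```

```text
pics
{'time_s': 0.0, 'joints': [0.979, 0.313, 1.498, 0.0, 1.331, -0.223], 'dq': [0.001, -0.001, 0.0, -0.001, 0.0, -0.0], 'tau': [-0.0, -41.226, -25.974, -0.0, 0.004, 0.0], 'eef_pos': [189.114, 489.501, 249.439], 'ee_rot': [-0.0, 0.183, 0.983, -0.001], 'force': [0.735, 0.069, 0.484], 'wrist_torque': [-0.001, -0.028, 0.042], 'grip_force': 0.0, 'grip_width': 1.002}
scene [[564.6333586806259, 0.0, 318.75923735052], [0.0, 564.6333586806259, 234.33334486964606], [0.0, 0.0, 1.0]] [[0.7217, -0.6922, -0.0033], [-0.3468, -0.3574, -0.8672], [0.5991, 0.627, -0.498]] [-442.2, 341.9, 929.4]
incubator [([301.8, 336.4], 0.83), ([264.5, 384.4], 0.24)]
lid_handle [([296.6, 295.7], 0.95)]
lid_hinge [([266.8, 385.1], 0.88)]
bolt_knob [([234.3, 265.3], 0.69), ([249.1, 259.1], 0.48), ([337.4, 412.2], 0.45)]
plate []
amber_bottle [([339.7, 410.7], 0.66)]
beaker [([234.4, 266.4], 0.89), ([239.5, 222.1], 0.89), ([233.8, 302.1], 0.62)]
trough [([252.9, 263.5], 0.86)]
top [[568.740254108576, 0.0, 318.88047388131235], [0.0, 568.740254108576, 250.6729962302227], [0.0, 0.0, 1.0]] [[0.0287, -0.9995, -0.0145], [-0.989, -0.0263, -0.1459], [0.1454, 0.0185, -0.9892]] [33.2, 644.8, 1310.8]
incubator [([265.7, 362.2], 0.98)]
lid_handle [([326.3, 368.5], 0.95)]
lid_hinge [([230.9, 396.8], 0.56)]
bolt_knob [([294.6, 300.7], 0.72)]
plate [([230.4, 394.9], 0.48)]
amber_bottle [([267.4, 447.2], 0.66)]
beaker [([264.2, 198.9], 0.77), ([191.4, 218.2], 0.69), ([232.9, 217.5], 0.67)]
trough [([263.4, 252.4], 0.62)]
```

View pics/scene0.png

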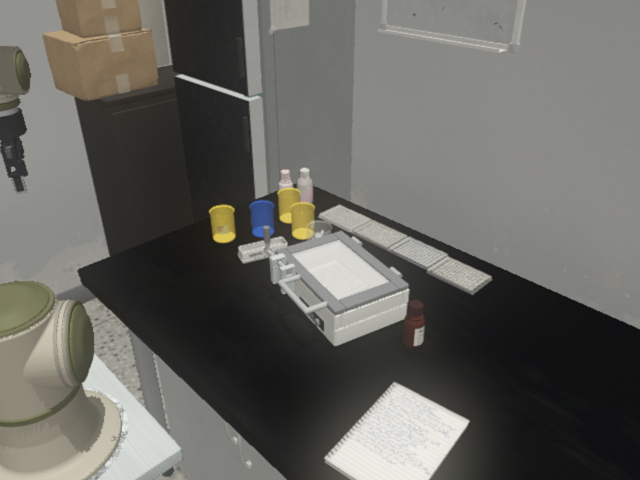

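View pics/top0.png

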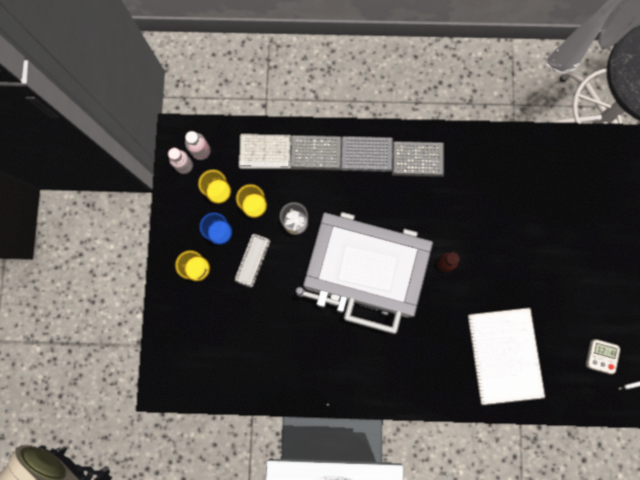

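The scene view shows the incubator, with its handle at about (row 297, col 296) and the knob at about (237, 267). In the top view the handle is at (326, 368) and the knob at (292, 300). The trough lies left of the box, the bottle right and the clear beaker behind left. Next I fit the incubator pose and check it with an overlay.

```bash
cat > h.py <<'E'
import numpy as np,cv2
from rig import *
def proj(c,X):
    X=np.atleast_2d(X).astype(float);p=X@np.array(c["R"]).T+c["t"];p=p@np.array(c["intrinsics"]).T;return p[:,:2]/p[:,2:]
def world(q,P):
    P=np.atleast_2d(P).astype(float);c,s=np.cos(q[2]),np.sin(q[2])
    return P@np.array([[c,-s,0],[s,c,0],[0,0,1]]).T+[q[0],q[1],0]
E
python3 - <<'E'
from h import *
from scipy.optimize import least_squares
S,T=capture("scene"),capture("top")
L={"incubator":[0,0,0],"lid_handle":[-132,-40,92],"lid_hinge":[94,-40,92]}
obs=[]
for c in(S,T):
    for l,p in L.items():
        m=mark_of(l,c)
        if m: obs.append((c,p,m[0]["point"][::-1],l))
f=lambda q:np.concatenate([(proj(c,world(q,p))[0]-o) for c,p,o,l in obs])
r=least_squares(f,[450,-50,0],loss="soft_l1",x_scale=[100,100,.1]);q=r.x
print(q,f(q).reshape(-1,2).round(1).tolist())
# refine: region outline of incubator+lid in top via IoU w/ hull
from scipy.optimize import minimize
for c,n in((T,"top"),(S,"scene")):
    im=cv2.resize(c["img"][...,::-1],None,fx=4,fy=4,interpolation=cv2.INTER_CUBIC)
    def ln(P,col):
        p=(proj(c,world(q,P))*4+1.5).astype(int);cv2.polylines(im,[p.reshape(-1,1,2)],False,col,1)
    b=lambda x0,x1,y0,y1,z:[[x0,y0,z],[x1,y0,z],[x1,y1,z],[x0,y1,z],[x0,y0,z]]
    ln(b(-90,90,-130,130,0),(0,255,0));ln(b(-90,94,-130,130,98),(0,0,255))
    ln([[-132,15,92],[-132,-95,92]],(255,0,0))
    for d in(0,40): ln([[-106,125+d,123],[-106,125+d,161]],(0,200,255))
    u,v=(proj(c,world(q,[-50,20,80]))[0]*4).astype(int)
    cv2.imwrite(f"pics/o_{n}.png",im[v-300:v+300,u-400:u+400])
E
```

```text
[ 6.08969050e+02 -6.10339009e+01 -2.38522499e-01] [[-0.1, 0.5], [-1.5, -0.4], [1.2, 0.5], [-0.6, -0.3], [0.6, -2.2]]
```

View pics/o_top.png

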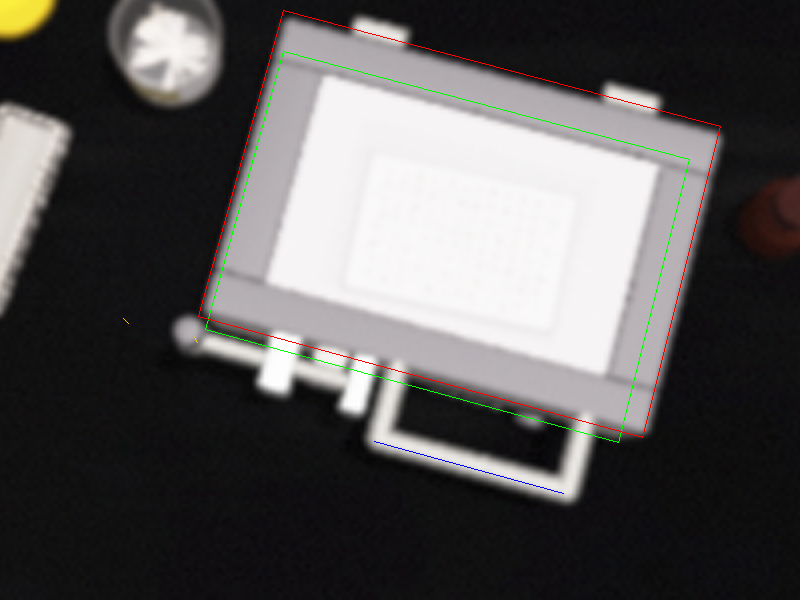

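View pics/o_scene.png

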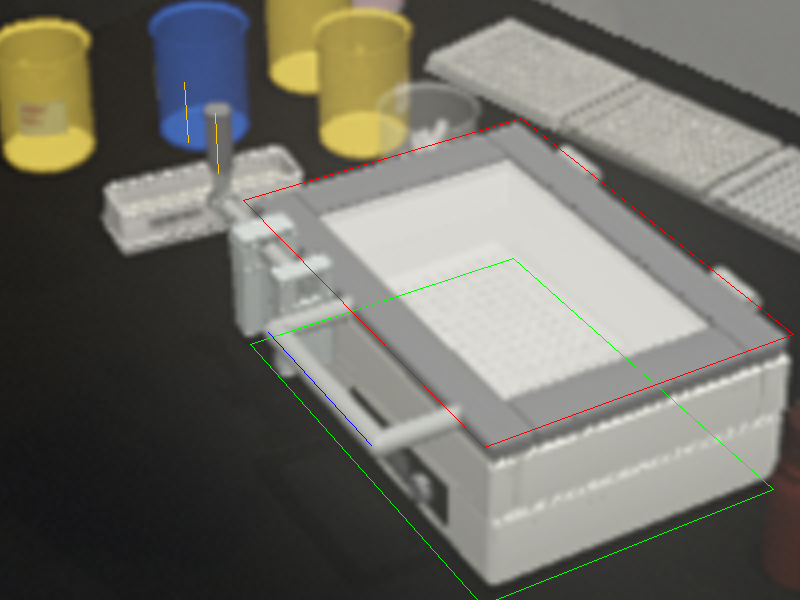

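```bash
cat >> h.py <<'E'
from scipy.spatial.transform import Rotation as Ro
Q=np.array([607.3,-63,-0.2385])
def go(P,yaw,ori=None):
    "P: world mm; yaw of tool y with tool down -> row numbers from the present pose"
    s=sense();R0=Ro.from_quat(np.roll(s["ee_rot"],-1))
    y=np.array([np.cos(yaw),np.sin(yaw),0]);z=np.array([0,0,-1.]);R1=Ro.from_matrix(np.c_[np.cross(y,z),y,z])
    d=R0.inv().apply(np.array(P)-s["eef_pos"])/400;r=(R0.inv()*R1).as_rotvec()/(np.pi/2)
    return np.round(np.r_[d,r],4).tolist()
YK=np.pi/2+Q[2];YH=Q[2]
def st():
    s=sense();print({k:np.round(s[k],3).tolist() for k in("time_s","joints","eef_pos","ee_rot","force","grip_width","grip_force")})
    d=np.array(s["eef_pos"])-[Q[0],Q[1],0];c,n=np.cos(Q[2]),np.sin(Q[2]);print("in incubator",np.round([c*d[0]+n*d[1],-n*d[0]+c*d[1],d[2]],1))
E
python3 -c "
from h import *
for z in(230,152): p=world(Q,[-106,128,z])[0];print(p,go(p,YK))"
```

```text
[534.53990093  86.41876717 230.        ] [-1.1685, -0.6292, 0.05, 0.0, 0.0, -0.083]
[534.53990093  86.41876717 152.        ] [-1.1685, -0.6292, 0.245, 0.0, 0.0, -0.083]
```

{"method": "jog_arm", "body": {"series": "-0.15 -0.08 0.02 0 0 -0.083 1;-0.3 -0.16 0.02 0 0 -0.083 1;-0.45 -0.24 0.02 0 0 -0.083 1;-0.6 -0.32 0.03 0 0 -0.083 1;-0.75 -0.4 0.03 0 0 -0.083 1;-0.9 -0.48 0.04 0 0 -0.083 1;-1 -0.55 0.05 0 0 -0.083 1;-1 -0.6292 0.05 0 0 -0.083 1;-1 -0.6292 0.05 0 0 -0.083 1;-1 -0.6292 0.05 0 0 -0.083 1"}}

```text
time_s: 2.55
eef_pos: [471.6, 111.1, 230.1]
ee_rot: [0.0, 0.119, 0.993, 0.0]
force: [0.1, 1.1, -1.7]
grip_width: 0.999
grip_force: 0.0
```

```bash
python3 -c "
from h import *
st()
for z in(230,152): p=world(Q,[-106,128,z])[0];print(go(p,YK))"
```

```text
{'time_s': 2.55, 'joints': [-0.011, 0.241, 1.647, 0.0, 1.254, -1.343], 'eef_pos': [471.606, 111.113, 230.138], 'ee_rot': [0.0, 0.119, 0.993, 0.0], 'force': [0.119, 1.122, -1.724], 'grip_width': 0.999, 'grip_force': 0.0}
in incubator [-173.   137.1  230.1]
[-0.1675, -0.0228, 0.0004, 0.0002, 0.0001, -0.0]
[-0.1674, -0.0229, 0.1954, 0.0002, 0.0001, -0.0]
```

{"method": "jog_arm", "body": {"series": "-0.09 -0.012 0 0 0 0 1;-0.167 -0.023 0 0 0 0 1;-0.167 -0.023 0.05 0 0 0 1;-0.167 -0.023 0.12 0 0 0 1;-0.167 -0.023 0.17 0 0 0 1;-0.167 -0.023 0.19 0 0 0 1;-0.167 -0.023 0.192 0 0 0 1;-0.167 -0.023 0.192 0 0 0 1"}}

```text
time_s: 3.55
eef_pos: [534.7, 86.3, 154.0]
ee_rot: [0.001, 0.119, 0.993, 0.0]
force: [-0.2, -0.4, 0.7]
grip_width: 1.003
grip_force: 0.0
```

```bash
python3 -c "
from h import *
st()
out=[]
for n in('scene','top'):
    c=capture(n);u,v=proj(c,world(Q,[-106,128,145]))[0].astype(int)
    out.append(cv2.resize(c['img'][v-50:v+50,u-50:u+50,::-1],(400,400),interpolation=cv2.INTER_CUBIC))
cv2.imwrite('pics/k.png',np.hstack(out))"
```

```text
{'time_s': 3.55, 'joints': [-0.056, 0.441, 1.578, 0.0, 1.121, -1.389], 'eef_pos': [534.732, 86.333, 153.999], 'ee_rot': [0.001, 0.119, 0.993, 0.0], 'force': [-0.177, -0.38, 0.749], 'grip_width': 1.003, 'grip_force': 0.0}
in incubator [-105.8  128.   154. ]
```

View pics/k.png

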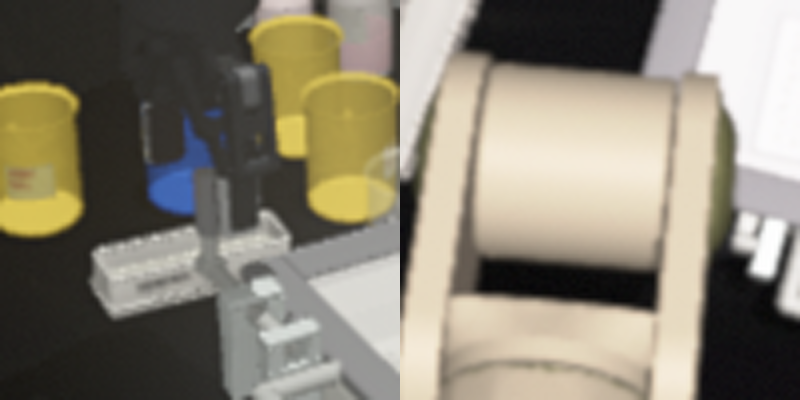

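The knob (left panel, about (207, 215)) stands between the two open fingers, at columns 165 and 245. I'll close on it.

{"method": "jog_arm", "body": {"series": "0 0 0 0 0 0 -1;0 0 0 0 0 0 -1;0 0 0 0 0 0 -1;0 0 0 0 0 0 -1;0 0 0 0 0 0 -1;0 0 0 0 0 0 -1;0 0 0 0 0 0 -1;0 0 0 0 0 0 -1", "grip_force": 25}}

```text
time_s: 4.65
eef_pos: [534.4, 86.1, 153.3]
ee_rot: [0.0, 0.119, 0.993, 0.0]
force: [-0.6, 1.0, 3.6]
grip_width: 0.164
grip_force: 25.4
```

{"method": "jog_arm", "body": {"series": "0 0.02 0 0 0 0 -1;0 0.04 0 0 0 0 -1;0 0.06 0 0 0 0 -1;0 0.08 0 0 0 0 -1;0 0.085 0 0 0 0 -1;0 0.085 0 0 0 0 -1"}}

```text
time_s: 5.4
eef_pos: [542.6, 119.6, 153.3]
ee_rot: [0.0, 0.119, 0.993, 0.0]
force: [-0.2, 1.0, 4.8]
grip_width: 0.164
grip_force: 25.5
```

```bash
python3 -c "
from h import *
st()"
```

```text
{'time_s': 5.4, 'joints': [0.006, 0.47, 1.535, 0.001, 1.136, -1.327], 'eef_pos': [542.639, 119.581, 153.319], 'ee_rot': [0.0, 0.119, 0.993, 0.0], 'force': [-0.187, 1.018, 4.813], 'grip_width': 0.164, 'grip_force': 25.505}
in incubator [-106.   162.1  153.3]
```

{"method": "jog_arm", "body": {"series": "0 0.005 0 0 0 0 -1;0 0.0075 0 0 0 0 -1;0 0.01 0 0 0 0 -1;0 0.01 0 0 0 0 -1"}}

```text
time_s: 5.9
eef_pos: [543.5, 122.8, 153.3]
ee_rot: [0.0, 0.119, 0.993, -0.0]
force: [-0.7, 0.1, 4.8]
grip_width: 0.163
grip_force: 25.6
```

{"method": "jog_arm", "body": {"series": "0 0.0025 0 0 0 0 -1;0 0.005 0 0 0 0 -1;0 0.005 0 0 0 0 -1"}}

```text
time_s: 6.28
eef_pos: [543.6, 123.3, 153.3]
ee_rot: [-0.0, 0.119, 0.993, -0.002]
force: [-2.3, -9.5, 7.9]
grip_width: 0.161
grip_force: 25.9
```

Bolt is at its stop (9.5 N push, no further motion). Release and rise.

{"method": "jog_arm", "body": {"series": "0 0 0 0 0 0 0.5;0 0 0 0 0 0 0.5;0 0 0 0 0 0 0.5;0 0 0 0 0 0 0.5;0 0 -0.06 0 0 0 0.5;0 0 -0.13 0 0 0 0.5;0 0 -0.2 0 0 0 0.5;0 0 -0.2 0 0 0 0.5"}}

```text
time_s: 7.28
eef_pos: [544.5, 125.0, 235.0]
ee_rot: [0.002, 0.119, 0.993, 0.0]
force: [-0.4, -0.7, -0.0]
grip_width: 0.754
grip_force: 0.0
```

```bash
python3 -c "
from h import *
st()
for z in(230,92): p=world(Q,[-132,-40,z])[0];print(p,go(p,YH))"
```

```text
{'time_s': 7.275, 'joints': [0.016, 0.396, 1.42, 0.0, 1.321, -1.317], 'eef_pos': [544.484, 125.02, 234.971], 'ee_rot': [0.002, 0.119, 0.993, 0.0], 'force': [-0.441, -0.681, -0.041], 'grip_width': 0.754, 'grip_force': 0.0}
in incubator [-105.5  167.9  235. ]
[469.58665236 -70.68335089 230.        ] [0.0665, -0.5196, 0.0116, 0.0024, 0.0013, 1.0001]
[469.58665236 -70.68335089  92.        ] [0.0678, -0.52, 0.3566, 0.0024, 0.0013, 1.0001]
```

{"method": "jog_arm", "body": {"series": "0.008 -0.06 0 0 0 0.11 -0.2;0.016 -0.12 0 0 0 0.22 -0.2;0.024 -0.18 0 0 0 0.33 -0.2;0.032 -0.24 0 0 0 0.44 -0.2;0.04 -0.3 0.01 0 0 0.55 -0.2;0.05 -0.36 0.01 0 0 0.66 -0.2;0.056 -0.42 0.01 0 0 0.77 -0.2;0.06 -0.47 0.01 0 0 0.88 -0.2;0.067 -0.52 0.01 0.001 0.001 1 -0.2;0.067 -0.52 0.01 0.002 0.001 1 -0.2;0.067 -0.52 0.07 0.002 0.001 1 -0.2;0.067 -0.52 0.13 0.002 0.001 1 -0.2;0.067 -0.52 0.13 0.002 0.001 1 -0.2"}}

```text
time_s: 8.9
eef_pos: [468.0, -69.9, 179.6]
ee_rot: [-0.003, 0.785, 0.619, -0.002]
force: [0.8, 0.1, 0.6]
grip_width: 0.398
grip_force: 0.0
```

```bash
python3 - <<'E'
from h import *
st()
for z in(130,92): print(go(world(Q,[-132,-40,z])[0],YH))
out=[]
for n in('scene','top'):
    c=capture(n);u,v=proj(c,world(Q,[-110,30,110]))[0].astype(int)
    out.append(cv2.resize(c['img'][v-60:v+60,u-50:u+50,::-1],(400,480),interpolation=cv2.INTER_CUBIC))
    for l in("bolt_knob","lid_handle"):print(n,l,[(np.round(m["point"],1),m["confidence"]) for m in mark_of(l,c)][:2])
    print([proj(c,world(Q,[-106,125+d,145])).round(1).tolist() for d in(30,40)],proj(c,world(Q,[-132,-40,92])))
cv2.imwrite('pics/h.png',np.hstack(out))
E
```

```text
{'time_s': 8.9, 'joints': [-0.396, 0.275, 1.745, -0.001, 1.129, -0.16], 'eef_pos': [468.0, -69.915, 179.639], 'ee_rot': [-0.003, 0.785, 0.619, -0.002], 'force': [0.816, 0.064, 0.608], 'grip_width': 0.398, 'grip_force': 0.0}
in incubator [-133.7  -39.6  179.6]
[-0.0009, 0.0052, 0.1241, -0.0044, 0.0001, 0.0022]
[-0.0009, 0.0058, 0.2191, -0.0044, 0.0001, 0.0022]
scene bolt_knob [(array([224.9, 259.1]), 0.47), (array([343. , 411.1]), 0.47)]
scene lid_handle [(array([292.4, 294.5]), 0.6)]
[[[260.0, 229.1]], [[258.1, 227.2]]] [[291.20234367 297.10292963]]
top bolt_knob [(array([289. , 286.5]), 0.49)]
top lid_handle []
[[[288.8, 289.7]], [[284.4, 288.5]]] [[370.14261166 325.28493429]]
```

View pics/h.png

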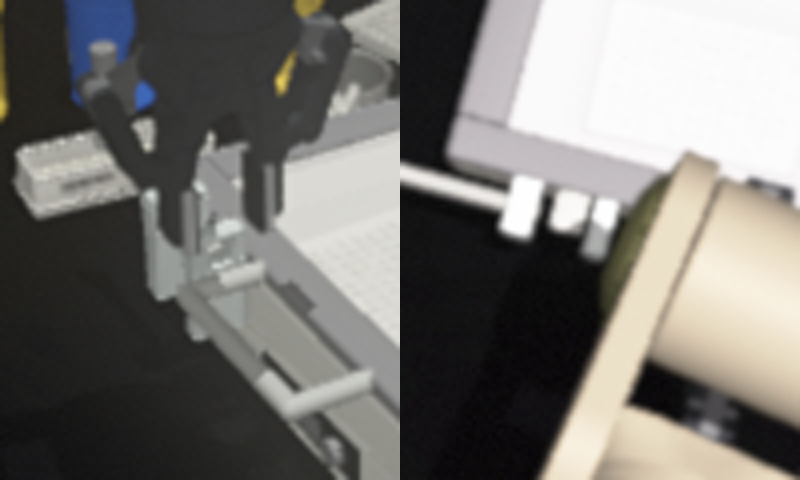

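The bolt knob now stands well left (top mark about (289, 286)), and the guides show its rod withdrawn. The gripper is above the handle bar, so I'll descend, straddle it and close.

{"method": "jog_arm", "body": {"series": "-0.001 0.005 0.05 -0.004 0 0.002 -0.2;-0.001 0.005 0.1 -0.004 0 0.002 -0.2;-0.001 0.006 0.15 -0.004 0 0.002 -0.2;-0.001 0.006 0.18 -0.004 0 0.002 -0.2;-0.001 0.006 0.2 -0.004 0 0.002 -0.2;-0.001 0.006 0.218 -0.004 0 0.002 -0.2;-0.001 0.006 0.22 -0.004 0 0.002 -0.2;-0.001 0.006 0.22 -0.004 0 0.002 -0.2"}}

```text
time_s: 10.2
eef_pos: [470.8, -71.9, 93.5]
ee_rot: [0.002, 0.787, 0.617, 0.001]
force: [-0.1, -0.0, 0.5]
grip_width: 0.398
grip_force: 0.0
```

{"method": "jog_arm", "body": {"series": "0 0 0 0 0 0 -1;0 0 0 0 0 0 -1;0 0 0 0 0 0 -1;0 0 0 0 0 0 -1;0 0 0 0 0 0 -1;0 0 0 0 0 0 -1", "grip_force": 25}}

```text
time_s: 10.95
eef_pos: [473.2, -72.6, 94.4]
ee_rot: [0.005, 0.787, 0.617, 0.003]
force: [10.9, -1.0, -1.1]
grip_width: 0.125
grip_force: 25.9
```

```bash
python3 - <<'E'
from h import *
st()
# arc rows as shifts from the present pose, tool kept upright
s=sense();R0=Ro.from_quat(np.roll(s["ee_rot"],-1))
h0=world(Q,[-132,-40,92])[0]
for a in np.radians(range(3,49,3)):
    d=world(Q,[94-226*np.cos(a),-40,92+226*np.sin(a)])[0]-h0
    print(round(np.degrees(a)),np.round(R0.inv().apply(d)/400,4))
E
```

```text
{'time_s': 10.95, 'joints': [-0.398, 0.401, 1.829, 0.001, 0.9, -0.156], 'eef_pos': [473.248, -72.615, 94.418], 'ee_rot': [0.005, 0.787, 0.617, 0.003], 'force': [10.879, -0.952, -1.142], 'grip_width': 0.125, 'grip_force': 25.931}
in incubator [-128.   -41.    94.4]
3 [-0.      0.0011 -0.0296]
6 [-0.0001  0.0038 -0.059 ]
9 [-0.0001  0.0079 -0.0883]
12 [-1.000e-04  1.370e-02 -1.173e-01]
15 [-1.00e-04  2.09e-02 -1.46e-01]
18 [-1.000e-04  2.960e-02 -1.743e-01]
21 [-1.00e-04  3.98e-02 -2.02e-01]
24 [-1.000e-04  5.140e-02 -2.292e-01]
27 [-1.000e-04  6.440e-02 -2.558e-01]
30 [-1.000e-04  7.890e-02 -2.816e-01]
33 [-1.000e-04  9.460e-02 -3.067e-01]
36 [-0.      0.1116 -0.3309]
39 [-0.      0.1299 -0.3541]
42 [ 0.      0.1493 -0.3764]
45 [ 1.000e-04  1.699e-01 -3.976e-01]
48 [ 1.000e-04  1.916e-01 -4.178e-01]
```

{"method": "jog_arm", "body": {"series": "0 0.006 0 0 0 0 -1;0 0.007 -0.015 0 0 0 -1;0 0.008 -0.03 0 0 0 -1;0 0.009 -0.045 0 0 0 -1;0 0.011 -0.059 0 0 0 -1;0 0.013 -0.074 0 0 0 -1;0 0.015 -0.088 0 0 0 -1;0 0.018 -0.103 0 0 0 -1;0 0.021 -0.117 0 0 0 -1;0 0.024 -0.132 0 0 0 -1;0 0.028 -0.146 0 0 0 -1;0 0.028 -0.146 0 0 0 -1;0 0.028 -0.146 0 0 0 -1"}}

```text
time_s: 12.58
eef_pos: [480.5, -74.3, 151.6]
ee_rot: [0.001, 0.787, 0.617, -0.0]
force: [-6.9, -2.4, -0.9]
grip_width: 0.128
grip_force: 25.4
```

```bash
python3 - <<'E'
from h import *
st()
out=[]
for n in('scene','top'):
    c=capture(n);u,v=proj(c,world(Q,[-50,0,110]))[0].astype(int)
    out.append(cv2.resize(c['img'][v-90:v+90,u-75:u+75,::-1],(400,480),interpolation=cv2.INTER_CUBIC))
cv2.imwrite('pics/l.png',np.hstack(out))
E
```

```text
{'time_s': 12.575, 'joints': [-0.394, 0.334, 1.746, -0.001, 1.061, -0.152], 'eef_pos': [480.488, -74.293, 151.608], 'ee_rot': [0.001, 0.787, 0.617, -0.0], 'force': [-6.884, -2.439, -0.903], 'grip_width': 0.128, 'grip_force': 25.396}
in incubator [-120.6  -40.9  151.6]
```

View pics/l.png

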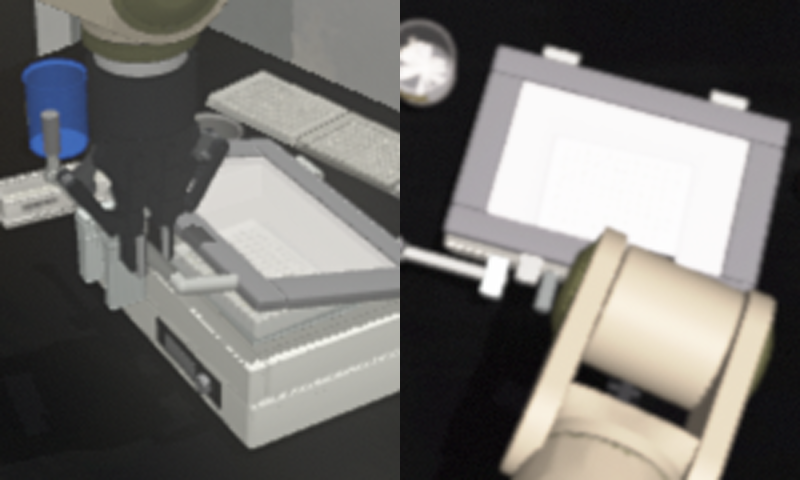

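The lid is up about 15 degrees and the bar is held in the pads. I'll follow the arc to 45.

{"method": "jog_arm", "body": {"series": "0 -0.002 0 0 0 0 -1;0 0.0005 -0.0142 0 0 0 -1;0 0.005 -0.0283 0 0 0 -1;0 0.01 -0.042 0 0 0 -1;0 0.0155 -0.056 0 0 0 -1;0 0.021 -0.07 0 0 0 -1;0 0.027 -0.0832 0 0 0 -1;0 0.033 -0.0965 0 0 0 -1;0 0.04 -0.1098 0 0 0 -1;0 0.047 -0.123 0 0 0 -1;0 0.0545 -0.1356 0 0 0 -1;0 0.062 -0.148 0 0 0 -1;0 0.07 -0.1607 0 0 0 -1;0 0.078 -0.173 0 0 0 -1;0 0.087 -0.185 0 0 0 -1;0 0.087 -0.185 0 0 0 -1;0 0.087 -0.185 0 0 0 -1"}}

```text
time_s: 14.8
eef_pos: [513.2, -82.3, 226.5]
ee_rot: [-0.0, 0.787, 0.617, -0.001]
force: [-15.6, 0.1, 9.9]
grip_width: 0.132
grip_force: 25.4
```

```bash
python3 - <<'E'
from h import *
st()
E
```

```text
{'time_s': 14.8, 'joints': [-0.384, 0.322, 1.549, -0.002, 1.272, -0.142], 'eef_pos': [513.23, -82.31, 226.489], 'ee_rot': [-0.0, 0.787, 0.617, -0.001], 'force': [-15.572, 0.081, 9.901], 'grip_width': 0.132, 'grip_force': 25.435}
in incubator [-86.8 -41.  226.5]
```

{"method": "jog_arm", "body": {"series": "0 -0.006 -0.004 0 0 0 -1;0 -0.005 -0.014 0 0 0 -1;0 0.003 -0.026 0 0 0 -1;0 0.012 -0.037 0 0 0 -1;0 0.022 -0.047 0 0 0 -1;0 0.033 -0.057 0 0 0 -1;0 0.043 -0.066 0 0 0 -1;0 0.043 -0.066 0 0 0 -1;0 0.043 -0.066 0 0 0 -1;0 0.043 -0.066 0 0 0 -1"}}

```text
time_s: 16.05
eef_pos: [532.1, -86.9, 252.0]
ee_rot: [0.002, 0.787, 0.617, 0.001]
force: [4.0, -4.3, -7.1]
grip_width: 0.129
grip_force: 24.8
```

```bash
python3 - <<'E'
from h import *
st()
for n in('scene','top'):
    c=capture(n);im=cv2.resize(c['img'][...,::-1],None,fx=4,fy=4,interpolation=cv2.INTER_CUBIC)
    for a,col in((40,(0,255,255)),(45,(0,0,255)),(50,(255,0,0))):
        t=np.radians(a);q=Q+[2,-.5,0]
        L=lambda x,y,z:[94+np.cos(t)*(x-94)+np.sin(t)*(z-92),y,92-np.sin(t)*(x-94)+np.cos(t)*(z-92)]
        p=proj(c,world(q,[L(94,130,98),L(-90,130,98),L(-90,-130,98),L(94,-130,98)]))*4+1.5
        cv2.polylines(im,[p.astype(int).reshape(-1,1,2)],False,col,1)
    u,v=(proj(c,world(Q,[-30,-20,170]))[0]*4).astype(int)
    cv2.imwrite(f'pics/f_{n}.png',im[max(0,v-300):v+300,u-400:u+400])
E
```

```text
{'time_s': 16.05, 'joints': [-0.379, 0.34, 1.455, -0.0, 1.341, -0.137], 'eef_pos': [532.097, -86.946, 252.0], 'ee_rot': [0.002, 0.787, 0.617, 0.001], 'force': [4.049, -4.255, -7.075], 'grip_width': 0.129, 'grip_force': 24.819}
in incubator [-67.4 -41.  252. ]
```

View pics/f_scene.png

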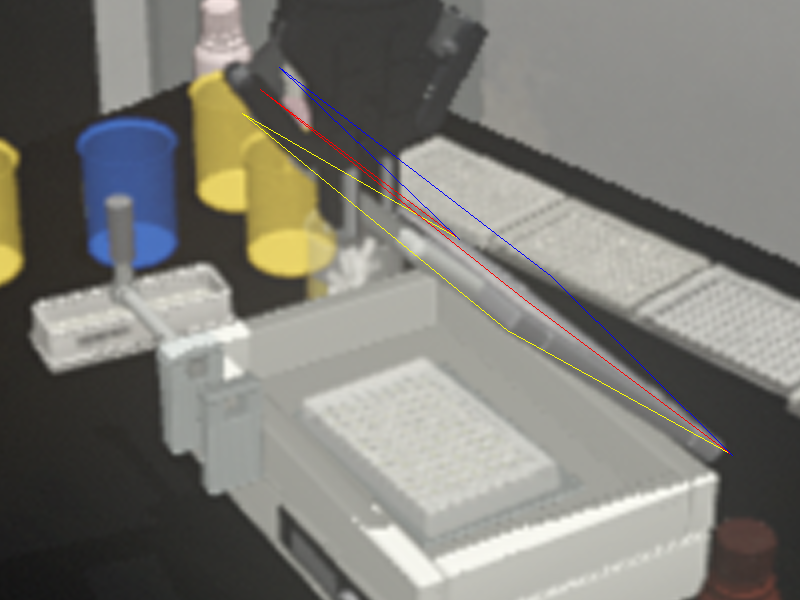

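View pics/f_top.png

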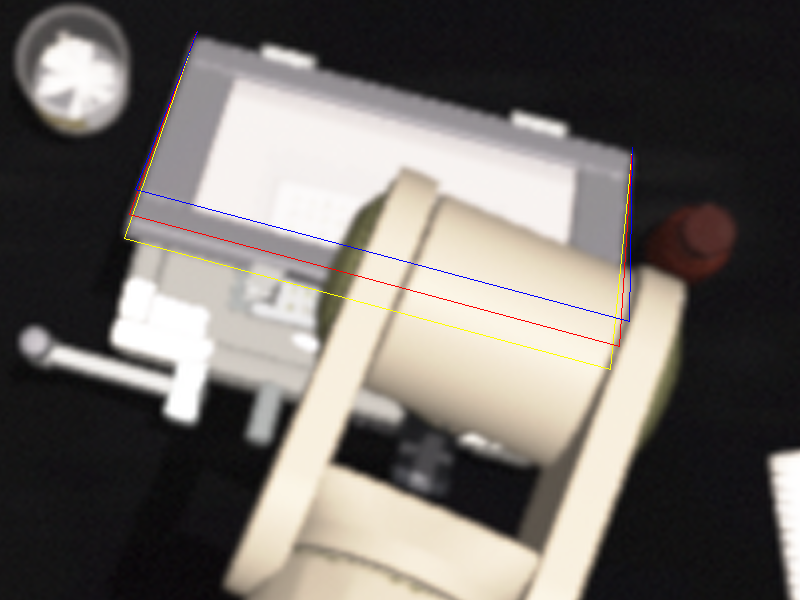

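The plate is visible and undisturbed in the box, and the lid's front edge follows the red 45° line (top view about (135, 215)). The bolt knob stays far left. I'll let it settle, then hand in.

{"method": "jog_arm", "body": {"series": "0 0 0 0 0 0 -1;0 0 0 0 0 0 -1;0 0 0 0 0 0 -1;0 0 0 0 0 0 -1;0 0 0 0 0 0 -1;0 0 0 0 0 0 -1;0 0 0 0 0 0 -1;0 0 0 0 0 0 -1"}}

```text
time_s: 17.15
eef_pos: [532.1, -86.9, 252.0]
ee_rot: [0.002, 0.787, 0.617, 0.001]
force: [4.8, -4.2, -5.9]
grip_width: 0.122
grip_force: 24.8
```

```bash
python3 - <<'E'
from h import *
st();print(np.abs(sense()["dq"]).max())
z=sense()["eef_pos"][2]
if 249<z<256: print(finish_job())
E
```

```text
{'time_s': 17.15, 'joints': [-0.379, 0.34, 1.455, -0.0, 1.341, -0.137], 'eef_pos': [532.113, -86.924, 251.996], 'ee_rot': [0.002, 0.787, 0.617, 0.001], 'force': [4.779, -4.18, -5.929], 'grip_width': 0.122, 'grip_force': 24.818}
in incubator [-67.4 -41.  252. ]
0.0012798324617834167
the job is handed in; nothing more can be done
None
```

I drew the bolt back to its stop, lifted the lid by its handle and handed the job in with the arm still, holding the lid at about 45° (44–45° from the arm position and images); the plate is still inside, and I saw no contact with the bottle, beaker or trough.

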